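# Swing the hold-down strap home and spin its wing nut down

### The job

On the plywood jig, push the steel hold-down strap clockwise by its upright post until it rests against its stop pin, over the batten. Then spin the loose wing nut clockwise with repeated fingertip strokes on its wings until it is fully down and turns no further. Only push with the fingers: never straddle the wing nut or take it between them, and leave the batten and the other things where they are.

Things in the scene. Friction and masses are not known exactly. Their poses are not given: they have to be found in the camera images.
- jig: Fixed plywood board 220 (its x) x 270 (its y) x 18 mm thick lying on the bench; origin at the centre of its underside, z up. A steel M12 stud stands upright at x -30, y 0 mm of this frame, top 98 mm above the bench; strap and wing nut turn on it. A low wooden fence (36 mm above the bench) runs along y at x 70 to 86 mm.
- cheek (a point): Centre of the top of a fixed upright plywood cheek on the jig board, on the nut's -x side (jig axes): 16 mm thick, 110 mm long (jig y -75 to +35 mm), top 86 mm above the bench. Its near face is 34 mm from the stud axis, too close for a finger to pass between it and the nut, so strokes are made on the open +x side.
- stop_pin (a point): Top of the fixed upright stop pin on the jig board, 8 mm thick, 59 mm above the bench, at x 16, y -18 mm of the jig; the strap's -y edge rests against it at home.
- strap (a joint): Steel strap 26 mm wide, 8 mm thick, underside 50 mm and top 58 mm above the bench, reaching 88 mm from the stud axis (16 mm the other way). Angle in rad, counter-clockwise from above positive: 0 = home, along the jig's +x, over the batten and against the stop pin (a hard stop); starts about 1.0 to 1.6 rad open, towards the jig's +y. Friction holds it where it is left; about 2 N at the post moves it.
- strap_post (a point): Centre of the top of the upright round steel post on the strap, 72 mm from the stud axis: 12 mm thick, 24 mm tall, from 58 to 82 mm above the bench.
- wingnut (a joint): Steel wing nut with two opposite wings. Angle in rad it is unscrewed, counter-clockwise from above positive: 0 = fully down on the strap's washer (a hard stop); starts about 5.5 to 9 rad. Turning clockwise lowers the value; it sinks 1.75 mm a turn. Turns with about 1 N on a wing and stays where left; does not spin on by itself.
- nut_top (a point): Point on the stud axis level with the tops of the wings, 94 mm above the bench when the nut is fully down. Hub 26 mm across (20 mm at its top), the underside of the hub 34 mm below this point, top of the hub 17 mm below it.
- wing_a (a point): Outer end of one wing, 31 mm from the stud axis, 9 mm below the wing tops; the other wing is just opposite. Wings are upright radial plates 5 mm thick, reaching from the tops down to 27 mm below them (7 mm above the hub's underside). Fully down, this wing points 0.35 rad clockwise of the jig's +x.
- wing_a_mid (a point): Middle of that wing, 21 mm from the stud axis, 12 mm below the wing tops.
- wing_b_mid (a point): Middle of the opposite wing, 21 mm from the stud axis, 12 mm below the wing tops.
- batten: Loose wooden batten 40 x 180 x 30 mm tall lying along the jig's y on the board, against the fence, top 48 mm above the bench (the strap passes 2 mm over it); origin at the centre of its underside.
- screw_jar: Small glass jar with black lid, 34 mm across, 45 mm tall, loose on the jig board; bystander. Origin at the centre of its underside.
- coach_bolt: Steel bolt standing upright on the jig board, shank 12 mm, head 22 mm wide, about 34 mm tall; bystander. Origin at its foot.
- screwdriver: Screwdriver lying on the bench on the left; bystander.
- hammer: Hammer lying on the bench on the right; bystander.
- tape_roll: Roll of grey tape lying flat, 96 mm across, 25 mm tall, on the right; bystander.
- glue_bottle: White glue bottle, 56 mm across, 150 mm tall, on the left; bystander.
- paint_tin: Metal tin, 84 mm across, 100 mm tall, on the left; bystander.

How it is judged:
On the way, in this order (a step that is already met when the one before it is completed fails the run):
1. the strap is home against its stop pin while the wing nut is still at least 4 rad up (value of joint strap below 0.12 rad and value of joint wingnut above 4 rad), for 0.2 s.
2. the wing nut is fully down with the strap home (value of joint strap below 0.12 rad and value of joint wingnut below 0.4 rad), for 0.2 s.
At the end, for the whole second after the job is handed in: Strap within 0.12 rad of its stop, wing nut within 0.4 rad of fully down, batten at rest within 20 mm of where it lay (all of step 2 and distance of batten from where it was at the start of the episode below 0.02 m and linear speed of batten below 0.02 m/s); the robot touches nothing.
It fails at once if the batten is shoved, lifted or tipped (distance of batten from where it was at the start of the episode above 0.02 m or height (world z) of batten above 0.028 m or angle between batten's own z axis and vertical above 0.2 rad).
It fails at once if a bystander is displaced by more than 30 mm or lifted (distance of any of screw_jar, coach_bolt, screwdriver, hammer, tape_roll, glue_bottle, paint_tin from where it was at the start of the episode above 0.03 m).
It fails at once if the wing nut is straddled or taken between the fingers (the point between the pads on the stud axis or in a wing, low down) ((horizontal distance between the grasp point and nut_top below 0.01 m or horizontal distance between the grasp point and wing_a_mid below 0.007 m or horizontal distance between the grasp point and wing_b_mid below 0.007 m) and height (world z) of the grasp point below 0.112 m).
It also fails if it takes over 64 s, if anything falls off the work surface, if the arm or the gripper's body presses on something with over 40 N, if the wrist force passes 120 N, or if a joint passes its speed limit or range.

### The arm

A 6-joint arm with a two-finger parallel gripper is mounted at the origin on the work surface. World frame = base frame: x ahead of the robot, y to its left, z up, the work surface at z = 0. Lengths are in m, angles in rad, forces in N, time in s.
With the tool pointing down it reaches from about 0.275 to 0.725 m from the base axis. Payload 5.6 kg.
Tool frame: the origin (TCP) lies at the very end of the fingers, on their centre line; the grasp point (between the pads) lies 19 mm behind it; y points along the fingers, x is the direction in which the jaws open and shut, and the axes are right-handed (so a half turn about y gives the same grasp; the last joint's range is limited). The gripper opens to 85 mm and grips with 20 to 120 N. Pads are 22 mm wide; open, the fingers measure 114 mm over their backs; the gripper's body (76 mm by 85 mm) begins 54 mm behind the grasp point. The pads swing forward as they close: fully open they stand 13 mm farther back than shut.
Start: joints at [-0.835, 0.255, 0.108, 0, -1.424, -0.285], TCP at [0.24, -0.495, 0.231] pointing down, gripper open.
Joint ranges: [-2.95, 2.95], [-1.21, 1.97], [-1.09, 1.5], [-2.87, 1.71], [-2.94, -0.07], [-3.05, 3.05]. Speed limits (rad/s): [2.57, 2.57, 3.14, 3.14, 3.14, 3.14].

### API

Orientations are given as a unit quaternion [w, x, y, z].
In Python, from workcell import env gives the robot as it stands.
- The arm moves only by the shell command python3 -m handwheel 'ROWS'. ROWS is JSON, a list of rows, each a list of 5 numbers: the finger opening in mm, from 0 to 85.4, then the shift along the tool's x, y, z in mm, then the turn about the tool's y in degrees. A call has 1 to 12 rows; each row is the pose to reach, as a shift and turn from the pose commanded when the call began, along the tool's axes at that moment; what a row does not reach only later rows make up. A row lasts 1/10 s, in which the tool goes at most 50 mm and 8.59 degrees, less where a joint would pass 70% of its speed; a pose out of reach is approached as far as the arm can. A call with a gripper value outside its range is refused whole. The fingers move at their own pace and stop on an object; the grip force is fixed at half the most. Time passes only in rows, so rows that repeat a pose let the fingers close. It gives the time, the measured TCP pose, the force and the opening at its end, in the units of the state.
- env.state(): the state, without advancing time (a new reading comes with each control period).
- env.camera(name): name is "scene" or "top" or "wrist"; returns a dict with "image" (384x512x3 uint8, blue, green, red), "z_map" (384x512 float32, m along the optical axis (not along the pixel's ray), 0 where there is no reading), "camera_matrix" (3x3 intrinsics, pixels), "R" (3x3) and "t" (3): a world point X has camera coordinates R X + t. Camera axes: x right, y down, z forward; pixel columns grow to the right and rows downward; lengths in m; the calibration is good to about 2 mm. A picture is of the moment at which its call begins.
- env.sign_off(): hands the job in, once; it reports no verdict.
The state is a dict: "clock": time; "joints": joint angles; "dq": joint speeds; "joint_efforts": joint torques, N m; "eef_pos": TCP position; "orientation": TCP orientation; "ft_force": force on the tool from outside, world axes, zero at the start; "torque": the same for the moment, N m; "width": finger opening in m.
Only numpy, scipy, OpenCV 4.12 (cv2) and the standard library are available. Lean on these libraries where they do the work, as an engineer would, in place of code of your own. Each camera call takes 0.05 s, during which the arm holds its last target. There are 200 camera calls.

## Working session

There is one attempt and no reset: what is moved stays moved. The work goes in short steps, Python scripts to look and compute and a shell command to move; the robot and the scene stay as the last step left them, time stands still between calls to the robot, and variables do not carry over. Pictures are saved under pics/ and viewed, about 8 in all and at most 12, crops included, and the job is handed in when it is done.

```bash
mkdir -p pics
python3 - <<'E'
from workcell import env
import cv2,numpy as np
s=env.state();print(s)
for n in("top","scene"):
    c=env.camera(n);np.savez(f"pics/{n}0.npz",**c);cv2.imwrite(f"pics/{n}0.png",c["image"]);print(n,c["camera_matrix"],c["R"],c["t"])
a=cv2.imread("pics/top0.png");b=cv2.imread("pics/scene0.png")
E
```

```text
{'clock': 0.0, 'joints': array([-8.35381746e-01,  2.55760552e-01,  1.06981455e-01, -4.84781026e-04,
       -1.42391707e+00, -2.84593802e-01]), 'dq': array([-1.03111624e-03, -7.85033606e-04,  7.05827948e-05,  1.04945974e-03,
       -1.08842647e-04, -1.18291141e-03]), 'joint_efforts': array([-2.64443452e-04, -3.86629808e+01,  2.37947649e+01,  5.36517799e+00,
       -6.01503620e-03, -1.66958603e-05]), 'eef_pos': array([ 0.2394633 , -0.49456496,  0.23037799]), 'orientation': array([-0.37621953,  0.37501896,  0.59943652, -0.59874494]), 'ft_force': array([-0.8719212, -0.4132529,  0.744503 ]), 'torque': array([ 0.04680928, -0.01034792,  0.01080151]), 'width': 0.08544824321534493}
top [[453.3006254    0.         244.86719814]
 [  0.         453.3006254  191.64767664]
 [  0.           0.           1.        ]] [[-5.31841331e-03 -9.99985855e-01 -7.22162667e-05]
 [-9.96528305e-01  5.30602458e-03 -8.30853929e-02]
 [ 8.30846008e-02 -3.69916906e-04 -9.96542429e-01]] [0.01013928 0.47967968 1.65190271]
scene [[407.55502303   0.         258.35379461]
 [  0.         407.55502303 188.92525195]
 [  0.           0.           1.        ]] [[ 0.1113646   0.99373252  0.00967456]
 [ 0.57348122 -0.0563116  -0.81728104]
 [-0.81161396  0.09656435 -0.57615806]] [-0.04745612 -0.20794318  1.53542197]
```

View pics/top0.png

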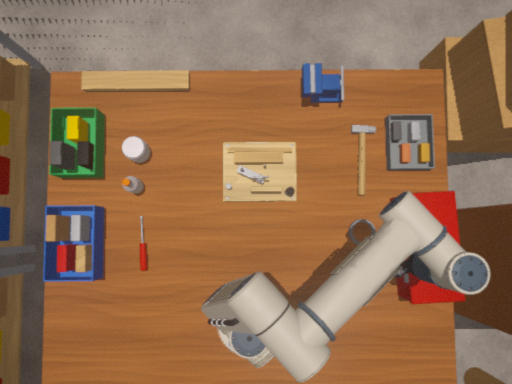

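The jig is centred near pixel (259,172), with its fence at the top of the image, so jig x is roughly world x. I'll enlarge that area.

```bash
cat > h.py <<'E'
import numpy as np
from scipy.spatial.transform import Rotation as Ro
def ray(c,u,v,z):
    "world point at height z seen at pixel u,v"
    K,R,t=c["camera_matrix"],c["R"],c["t"]
    d=R.T@np.linalg.solve(K,[u,v,1]);o=-R.T@t
    return o+d*(z-o[2])/d[2]
def proj(c,X):
    p=c["camera_matrix"]@(c["R"]@np.asarray(X)+c["t"]);return p[:2]/p[2]
def Rt(s):
    w,x,y,z=s["orientation"];return Ro.from_quat([x,y,z,w]).as_matrix()
E
python3 - <<'E'
import cv2,numpy as np
from h import *
a=cv2.imread("pics/top0.png")[136:208,216:304]
a=cv2.resize(a,None,fx=8,fy=8,interpolation=cv2.INTER_CUBIC)
for i in range(0,88,10): cv2.putText(a,str(216+i),(i*8,8),0,.35,(0,0,255))
for i in range(0,72,10): cv2.putText(a,str(136+i),(0,i*8+8),0,.35,(0,0,255))
cv2.imwrite("pics/topc.png",a)
c=np.load("pics/top0.npz");print(ray(c,259,172,.018))
from workcell import env
print(Rt(env.state()))
c=np.load("pics/scene0.npz");print(proj(c,[.55,0,.05]))
E
```

```text
[ 0.55267607 -0.0451772   0.018     ]
[[-4.35620610e-01 -8.46347472e-04 -9.00129973e-01]
 [ 9.00128646e-01  1.54778862e-03 -4.35621423e-01]
 [ 1.76189802e-03 -9.99998444e-01  8.75729804e-05]]
[263.84236493 214.5294021 ]
```

View pics/topc.png

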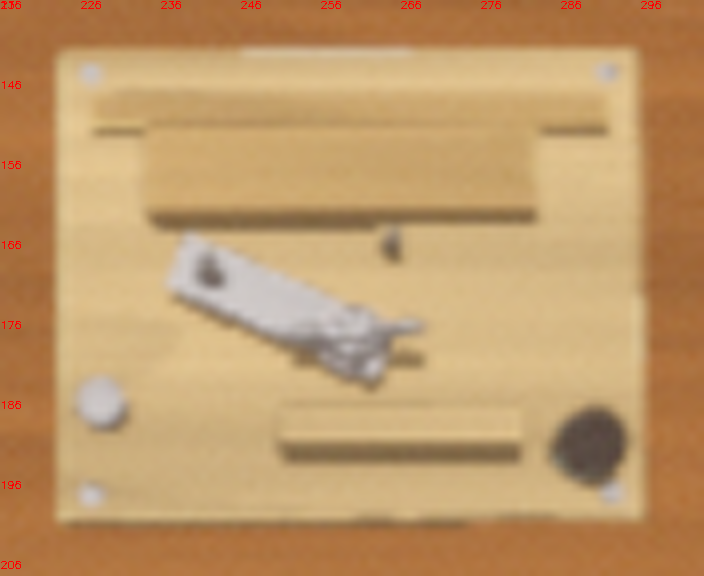

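```bash
cat >> h.py <<'E'
J=None
def jig(X):
    "jig metres -> world"
    P=np.load("pics/jig.npy");c,s=np.cos(P[2]),np.sin(P[2]);x,y,z=X
    return np.array([P[0]+c*x-s*y,P[1]+s*x+c*y,z])
E
python3 - <<'E'
import cv2,numpy as np
from h import *
c=np.load("pics/top0.npz")
px=lambda x,y:(216+(x+.5)/8-.5,136+(y+.5)/8-.5)
W=np.array([ray(c,*px(*p),.018)[:2] for p in [(57,50),(638,50),(645,516),(58,518)]])
L=np.array([(.11,.135),(.11,-.135),(-.11,-.135),(-.11,.135)])
M,_=cv2.estimateAffinePartial2D(L,W);print(W,M)
yaw=np.arctan2(M[1,0],M[0,0]);print("scale",np.hypot(M[1,0],M[0,0]),"yaw",yaw)
np.save("pics/jig.npy",[M[0,2],M[1,2],yaw])
print("stud",jig((-.03,0,.09)),"pin",jig((.016,-.018,.059)),"pin seen",ray(c,*px(390,240),.059))
p=ray(c,*px(208,258),.082);st=jig((-.03,0,.09));d=(p-st)[:2];print("post",p,np.hypot(*d),"strap ang",np.arctan2(d[1],d[0])-yaw)
q=proj(c,jig((-.03,0,.098)));print("stud crop px",(q-[216,136])*8)
print("jar",jig((0,0,0)),ray(c,*px(590,445),.045),"bolt",ray(c,*px(100,400),.052),"cheek",jig((-.072,-.02,.086)),(proj(c,jig((-.072,-.02,.086)))-[216,136])*8)
b=cv2.imread("pics/scene0.png")
q=proj(np.load("pics/scene0.npz"),jig((0,0,.04))).astype(int)
x0,y0=q-[64,48];b=cv2.resize(b[y0:y0+96,x0:x0+128],None,fx=6,fy=6,interpolation=cv2.INTER_CUBIC)
print(x0,y0);cv2.imwrite("pics/scenec.png",b)
E
```

```text
[[ 0.66669395  0.08925099]
 [ 0.66525071 -0.18139591]
 [ 0.44775194 -0.18145413]
 [ 0.4482685   0.08906387]] [[ 0.99760033  0.00195865  0.55699127]
 [-0.00195865  0.99760033 -0.0461338 ]]
scale 0.997602250629643 yaw -0.0019633578217834805
stud [ 0.52699133 -0.0460749   0.09      ] pin [ 0.5729559  -0.06416518  0.059     ] pin seen [ 0.57082947 -0.063277    0.059     ]
post [0.55991938 0.01894197 0.082     ] 0.0728796938386115 strap ang 1.1039622758675476
stud crop px [352.12540941 322.9378049 ]
jar [ 0.55699127 -0.0461338   0.        ] [ 0.47845723 -0.15388316  0.045     ] bolt [0.49949243 0.06833557 0.052     ] cheek [ 0.48495214 -0.0659924   0.086     ] [396.95221856 420.16058121]
182 172
```

View pics/scenec.png

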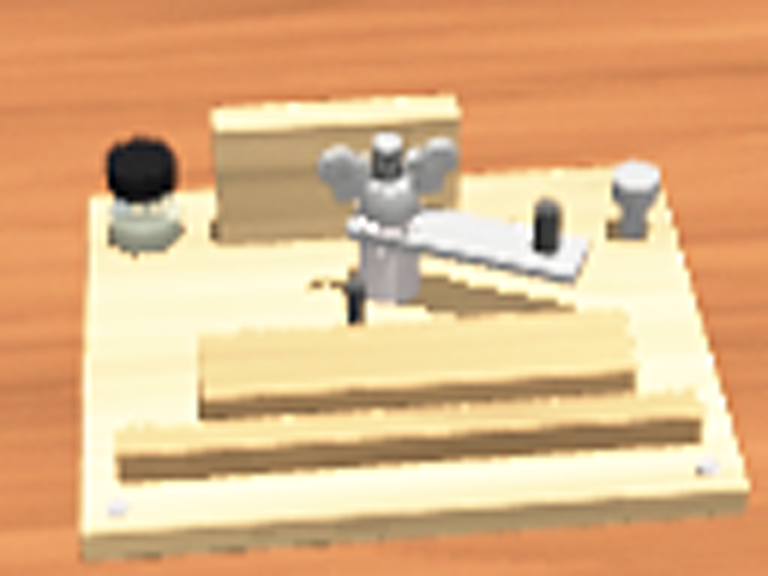

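The scene crop shows the stud and nut at about (387,160), with the wings spread left and right, so roughly along jig ±y. The post is at (547,225), the stop pin at (355,300), and the cheek is behind the nut. The post radius measures 73 mm against the given 72, and the strap is about 1.10 rad open. Next I'll turn the tool so its x is world +y and its z is world −x, close the fingers and go to the +y side of the post.

```bash
python3 -m handwheel '[[0,179,0,-265,26],[0,359,0,-530,26],[0,359,0,-530,26],[0,359,0,-530,26],[0,359,0,-530,26],[0,359,0,-530,26],[0,359,0,-530,26],[0,359,0,-530,26],[0,359,0,-530,26],[0,359,0,-530,26],[0,359,0,-530,26],[0,359,0,-530,26]]'
python3 - <<'E'
from workcell import env
from h import *
s=env.state();print(s["clock"],s["eef_pos"],s["joints"],s["width"]);print(Rt(s).round(3))
E
```

```text
clock: 1.3
eef_pos: [0.5318, 0.011, 0.2311]
orientation: [0.501, -0.501, -0.499, 0.499]
ft_force: [1.0, 0.0, 0.2]
width: 0.0001
1.3 [0.53181862 0.01100851 0.23109294] [ 3.15137399e-01  2.19596950e-01  6.12778410e-02 -8.59700593e-05
 -1.41295247e+00 -1.88854481e+00] 0.00010472177220666973
[[ 0.003 -0.    -1.   ]
 [ 1.    -0.     0.003]
 [-0.    -1.     0.   ]]
```

Run:
```python
from workcell import env
import cv2
from h import *
s=env.state();print(s["eef_pos"])
c=env.camera("wrist");np.savez("pics/w1.npz",**c);cv2.imwrite("pics/w1.png",c["image"])
print(c["R"].round(3),(-c["R"].T@c["t"]).round(3),"stud px",proj(c,jig((-.03,0,.098))),"nut",proj(c,jig((-.03,0,.096))))
```

```text
[0.53181862 0.01100851 0.23109294]
[[ 0.003  1.     0.   ]
 [ 0.965 -0.003  0.261]
 [ 0.261 -0.001 -0.965]] [0.466 0.01  0.374] stud px [193.58881875 178.91933295] nut [194.01741652 178.43435332]
```

View pics/w1.png

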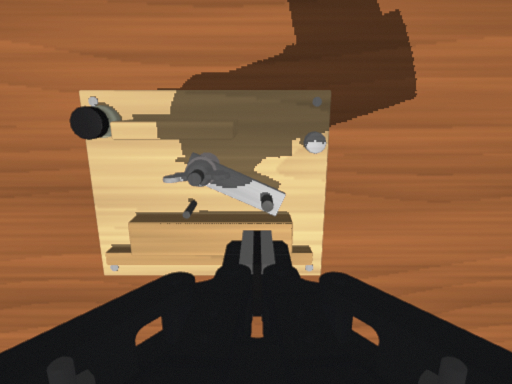

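The wrist view shows the stud at (196,177), where I predicted (194,179). One wing points left (−y) and ends near (165,180), and the post top is at (266,203). I'll enlarge the nut for its angle.

Run:
```python
import cv2
from h import *
a=cv2.imread("pics/w1.png")[140:225,150:285]
a=cv2.resize(cv2.convertScaleAbs(a,alpha=1.6),None,fx=5.5,fy=5.5,interpolation=cv2.INTER_CUBIC)
cv2.imwrite("pics/w1c.png",a)
c=np.load("pics/w1.npz");f=lambda p:((p-[150,140])*5.5).round()
st=jig((-.03,0,0))
for d in (60,80,100,120):
  r=np.radians(d);print(d,[f(proj(c,st+[31*k*np.cos(r)/1000,31*k*np.sin(r)/1000,.087])) for k in(1,-1)])
print("stud",f(proj(c,st+[0,0,.098])))
p=ray(c,266,201,.082);print("post",p,p-st)
```

```text
60 [array([416., 289.]), array([ 84., 108.])]
80 [array([436., 231.]), array([ 67., 169.])]
100 [array([434., 167.]), array([ 72., 232.])]
120 [array([410., 107.]), array([ 99., 290.])]
stud [240. 214.]
post [0.55228986 0.01856198 0.082     ] [0.02529853 0.06463688 0.082     ]
```

View pics/w1c.png

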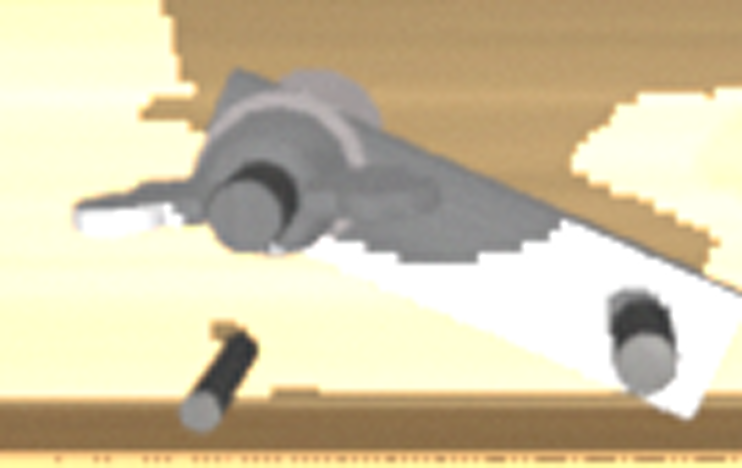

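Stud and calibration agree to about 1.5 mm. The wing line is at about 94°/−86°, so the nut reads about 8.3 rad. Next: descend beyond the post.

```bash
python3 -m handwheel '[[0,50,0,-28,0],[0,50,40,-28,0],[0,50,80,-28,0],[0,50,120,-28,0],[0,50,163,-28,0],[0,50,163,-28,0],[0,50,163,-28,0],[0,50,163,-28,0]]'
```

```text
clock: 2.15
eef_pos: [0.5615, 0.0592, 0.071]
orientation: [-0.5, 0.502, 0.501, -0.498]
ft_force: [-0.3, -0.5, 0.3]
width: -0.0
```

```bash
python3 -m handwheel '[[0,-10,0,0,0],[0,-19,0,-2,0],[0,-26,0,-8,0],[0,-33,0,-15,0],[0,-42,0,-22,0],[0,-50,0,-28,0],[0,-59,0,-32,0],[0,-67,0,-35,0],[0,-75,0,-37,0],[0,-81,0,-37,0],[0,-81,0,-37,0]]'
```

```text
clock: 3.25
eef_pos: [0.5955, -0.0235, 0.0679]
orientation: [0.501, -0.501, -0.498, 0.5]
ft_force: [-0.5, 1.0, -0.4]
width: -0.0001
```

```bash
python3 -m handwheel '[[0,-3,0,0,0],[0,-3,0,0,0]]';python3 -m handwheel '[[0,-2,0,0,0],[0,-2,0,0,0]]'
```

```text
clock: 3.45
eef_pos: [0.5955, -0.0254, 0.0678]
orientation: [0.501, -0.5, -0.499, 0.5]
ft_force: [0.4, 1.4, 0.1]
width: 0.0002
clock: 3.65
eef_pos: [0.5956, -0.0259, 0.0678]
orientation: [0.502, -0.5, -0.499, 0.499]
ft_force: [-1.5, 6.2, 0.9]
width: -0.0003
```

The strap is home: force rose to 6 N with the post at jig y ≈ 0. Now I'll back off, lift and come down on the +x side of the −y wing.

```bash
python3 -m handwheel '[[0,8,0,0,0],[0,8,-47,0,0],[0,8,-52,0,0],[0,-20,-52,41,0],[0,-46,-52,41,0],[0,-46,-52,41,0],[0,-46,-15,41,0],[0,-46,-15,41,0],[0,-46,-15,41,0]]'
python3 - <<'E'
from workcell import env
import cv2
from h import *
c=env.camera("wrist");np.savez("pics/w2.npz",**c);s=env.state()
print((s["eef_pos"]-jig((-.03,0,0))).round(4))
cv2.imwrite("pics/w2.png",cv2.resize(c["image"][120:330,130:390],None,fx=2.8,fy=2.8,interpolation=cv2.INTER_CUBIC))
E
```

```text
clock: 4.55
eef_pos: [0.5551, -0.0731, 0.0834]
orientation: [0.501, -0.5, -0.499, 0.5]
ft_force: [-1.0, 0.2, 0.5]
width: -0.0002
[ 0.029  -0.027   0.0844]
```

View pics/w2.png

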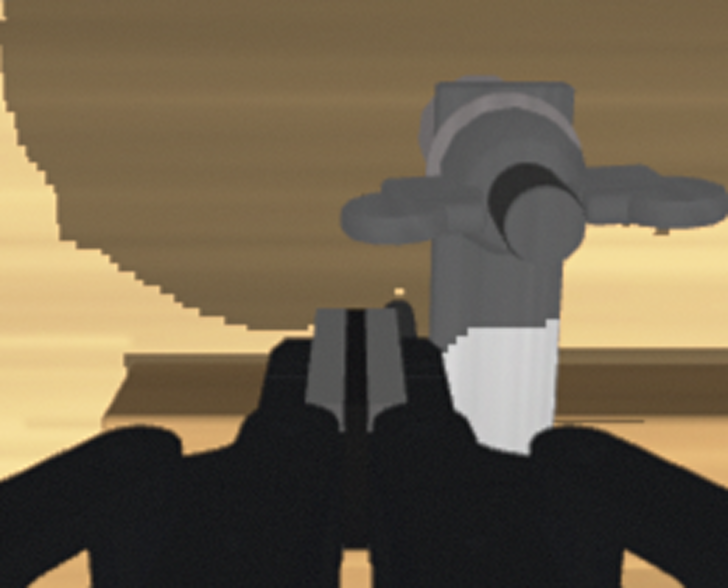

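The strap lies straight along jig +x at home. The wings lie along ±y, level with pixels (345,215) and (725,200), and the fingertip is at (357,310) on the +x side of the −y wing. Pushing it −x now.

```bash
python3 -m handwheel '[[0,2,0,7,0],[0,2,0,12,0],[0,2,0,16,0],[0,2,0,20,0],[0,2,0,24,0],[0,1,0,27,0],[0,1,0,27,0]]'
python3 - <<'E'
from workcell import env
import cv2
from h import *
c=env.camera("wrist");np.savez("pics/w3.npz",**c);s=env.state()
print((s["eef_pos"]-jig((-.03,0,0))).round(4))
cv2.imwrite("pics/w3.png",cv2.resize(c["image"][120:330,130:390],None,fx=2.8,fy=2.8,interpolation=cv2.INTER_CUBIC))
E
```

```text
clock: 5.3
eef_pos: [0.5277, -0.0722, 0.0834]
orientation: [0.501, -0.501, -0.499, 0.499]
ft_force: [-0.2, 0.3, -0.4]
width: -0.0001
[ 0.0007 -0.0261  0.0832]
```

View pics/w3.png

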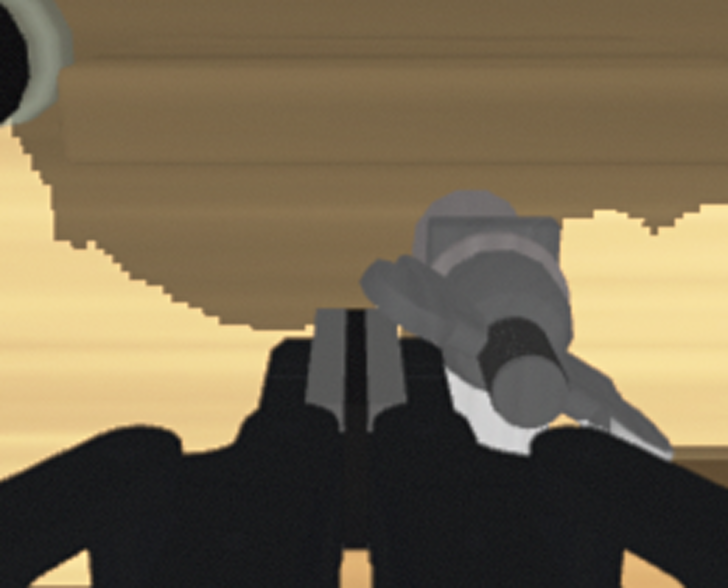

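The −y wing has moved to about −122°, so the opposite wing sits at about 57° on the open side. I'll lift over and make a full half-turn stroke.

```bash
python3 -m handwheel '[[0,-1,0,-5,0],[0,-1,-32,-8,0],[0,40,-32,-23,0],[0,76,-32,-23,0],[0,76,-32,-23,0],[0,76,0,-23,0],[0,76,0,-23,0],[0,76,0,-23,0]]' && python3 -m handwheel '[[0,-10,0,0,0],[0,-20,0,0,0],[0,-30,0,0,0],[0,-40,0,0,0],[0,-50,0,0,0],[0,-60,0,0,0],[0,-70,0,3,0],[0,-75,0,8,0],[0,-77,0,14,0],[0,-77,0,19,0],[0,-77,0,24,0],[0,-77,0,24,0]]'
python3 - <<'E'
from workcell import env
import cv2
from h import *
c=env.camera("wrist");np.savez("pics/w4.npz",**c);s=env.state()
print((s["eef_pos"]-jig((-.03,0,0))).round(4))
cv2.imwrite("pics/w4.png",cv2.resize(c["image"][120:330,130:390],None,fx=2.8,fy=2.8,interpolation=cv2.INTER_CUBIC))
E
```

```text
clock: 6.15
eef_pos: [0.5511, 0.0032, 0.0831]
orientation: [0.501, -0.501, -0.498, 0.5]
ft_force: [0.1, -0.3, 0.1]
width: -0.0001
clock: 7.35
eef_pos: [0.5263, -0.0729, 0.0834]
orientation: [0.501, -0.501, -0.499, 0.5]
ft_force: [0.5, 0.1, 1.1]
width: -0.0002
[-0.0005 -0.0268  0.0833]
```

View pics/w4.png

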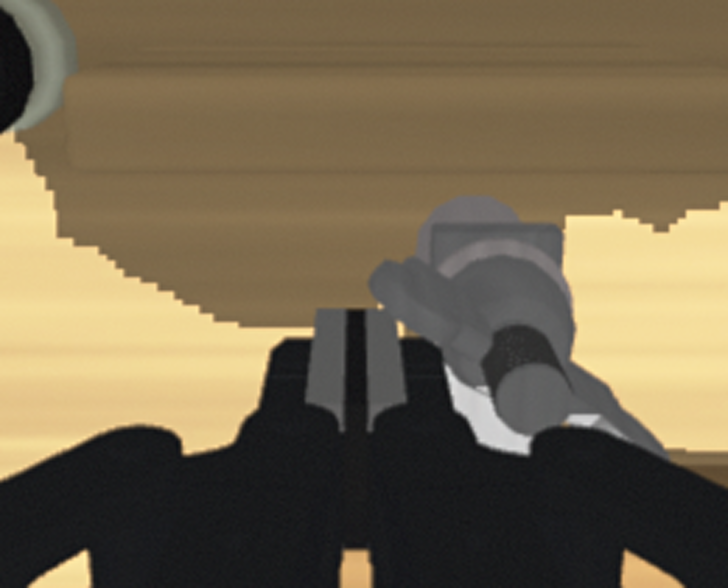

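The pose looks the same as before, but the other wing is now at the far end, so the half turn worked. Repeating it.

```bash
python3 -m handwheel '[[0,-1,0,-5,0],[0,-1,-32,-8,0],[0,40,-32,-24,0],[0,77,-32,-24,0],[0,77,-32,-24,0],[0,77,1,-24,0],[0,77,1,-24,0],[0,77,1,-24,0]]' && python3 -m handwheel '[[0,-10,0,0,0],[0,-20,0,0,0],[0,-30,0,0,0],[0,-40,0,0,0],[0,-50,0,0,0],[0,-60,0,0,0],[0,-70,0,3,0],[0,-75,0,8,0],[0,-77,0,14,0],[0,-77,0,19,0],[0,-77,0,24,0],[0,-77,0,24,0]]'
python3 - <<'E'
from workcell import env
import cv2
from h import *
c=env.camera("wrist");np.savez("pics/w5.npz",**c);s=env.state()
print((s["eef_pos"]-jig((-.03,0,0))).round(4))
cv2.imwrite("pics/w5.png",cv2.resize(c["image"][120:330,130:390],None,fx=2.8,fy=2.8,interpolation=cv2.INTER_CUBIC))
a,b=[np.load(f"pics/w{i}.npz")["image"].astype(int) for i in(4,5)];print(abs(a-b).mean())
E
```

```text
clock: 8.2
eef_pos: [0.5511, 0.0033, 0.0821]
orientation: [0.501, -0.501, -0.498, 0.5]
ft_force: [-0.2, 0.9, 0.4]
width: -0.0003
clock: 9.4
eef_pos: [0.5263, -0.0729, 0.0823]
orientation: [0.501, -0.5, -0.499, 0.5]
ft_force: [0.0, -0.5, 0.6]
width: 0.0002
[-0.0004 -0.0268  0.0823]
1.5497283935546875
```

```bash
python3 -m handwheel '[[0,-1,0,-5,0],[0,-1,-32,-8,0],[0,40,-32,-24,0],[0,77,-32,-24,0],[0,77,-32,-24,0],[0,77,0,-24,0],[0,77,0,-24,0],[0,77,0,-24,0]]' && python3 -m handwheel '[[0,-10,0,0,0],[0,-18,0,0,0],[0,-24,0,0,0],[0,-28,0,0,0],[0,-32,0,0,0],[0,-32,0,0,0]]'; for i in 1; do python3 -m handwheel '[[0,-2,0,0,0],[0,-2,0,0,0]]';python3 -m handwheel '[[0,-2,0,0,0],[0,-2,0,0,0]]';done
```

```text
clock: 10.25
eef_pos: [0.5511, 0.0033, 0.0821]
orientation: [0.501, -0.501, -0.498, 0.5]
ft_force: [-0.1, 0.4, 0.4]
width: -0.0002
clock: 10.85
eef_pos: [0.5575, -0.028, 0.0864]
orientation: [-0.497, 0.504, 0.503, -0.495]
ft_force: [7.4, 2.8, 5.3]
width: -0.0002
clock: 11.05
eef_pos: [0.5572, -0.0303, 0.0866]
orientation: [-0.497, 0.504, 0.503, -0.496]
ft_force: [7.4, 1.5, 6.2]
width: 0.0005
clock: 11.25
eef_pos: [0.5568, -0.0326, 0.0867]
orientation: [-0.497, 0.504, 0.503, -0.496]
ft_force: [6.9, 2.2, 7.4]
width: -0.0002
```

The tool has been deflected by +6 mm in x and +4 mm in z at 7 N, which I didn't expect, so I'll look.

Run:
```python
from workcell import env
import cv2
from h import *
c=env.camera("wrist");np.savez("pics/w6.npz",**c);s=env.state()
print((s["eef_pos"]-jig((-.03,0,0))).round(4),s["ft_force"],s["torque"])
a=cv2.resize(c["image"][100:330,130:390],None,fx=1.5,fy=1.5,interpolation=cv2.INTER_CUBIC)
b=cv2.resize(np.load("pics/w5.npz")["image"][100:330,130:390],None,fx=1.5,fy=1.5,interpolation=cv2.INTER_CUBIC)
cv2.imwrite("pics/w6.png",np.hstack([b,a]))
```

```text
[0.0298 0.0135 0.0868] [6.02693153 0.31472183 6.87676064] [ 0.45297967 -2.08859998  0.02460552]
```

View pics/w6.png

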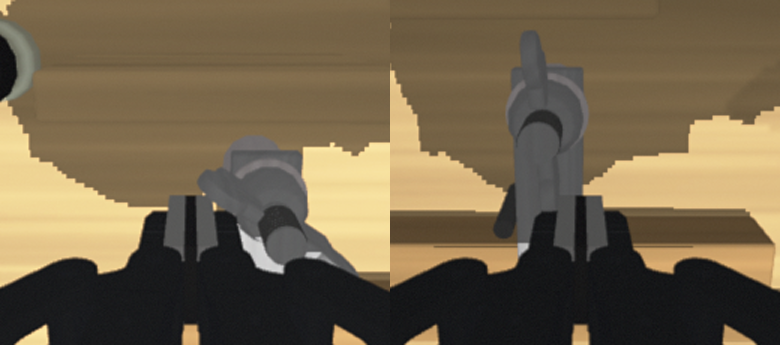

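The nut has turned to about +6°, so it is not yet at −20°, and the fingertip has ridden up the rounded outer end of the wing. I'll lift, go back nearer the stud and check the wing angle.

```bash
python3 -m handwheel '[[0,0,-20,0,0],[0,0,-35,0,0],[0,20,-35,6,0],[0,31,-35,6,0],[0,31,-35,6,0],[0,31,-35,6,0]]'
python3 - <<'E'
from workcell import env
import cv2
from h import *
c=env.camera("wrist");np.savez("pics/w7.npz",**c);s=env.state();st=jig((-.03,0,0))
print((s["eef_pos"]-st).round(4),s["ft_force"])
f=3.2;x0,y0=110,60
for d in(-20,-10,0,10,20):
  r=np.radians(d);print(d,[((proj(c,st+[k*.031*np.cos(r),k*.031*np.sin(r),.085])-[x0,y0])*f).round() for k in(1,-1)])
print("stud",((proj(c,st+[0,0,.098])-[x0,y0])*f).round())
cv2.imwrite("pics/w7.png",cv2.resize(c["image"][y0:y0+180,x0:x0+240],None,fx=f,fy=f,interpolation=cv2.INTER_CUBIC))
E
```

```text
clock: 11.9
eef_pos: [0.5454, -0.0014, 0.1172]
orientation: [0.501, -0.501, -0.499, 0.5]
ft_force: [0.2, 0.4, 0.1]
width: -0.0001
[0.0184 0.0445 0.1171] [-1.1527192  -0.67028649 -0.51612677]
-20 [array([178., 580.]), array([276., 263.])]
-10 [array([207., 587.]), array([245., 255.])]
0 [array([236., 589.]), array([213., 252.])]
10 [array([265., 587.]), array([181., 255.])]
20 [array([293., 580.]), array([151., 263.])]
stud [207. 449.]
```

View pics/w7.png

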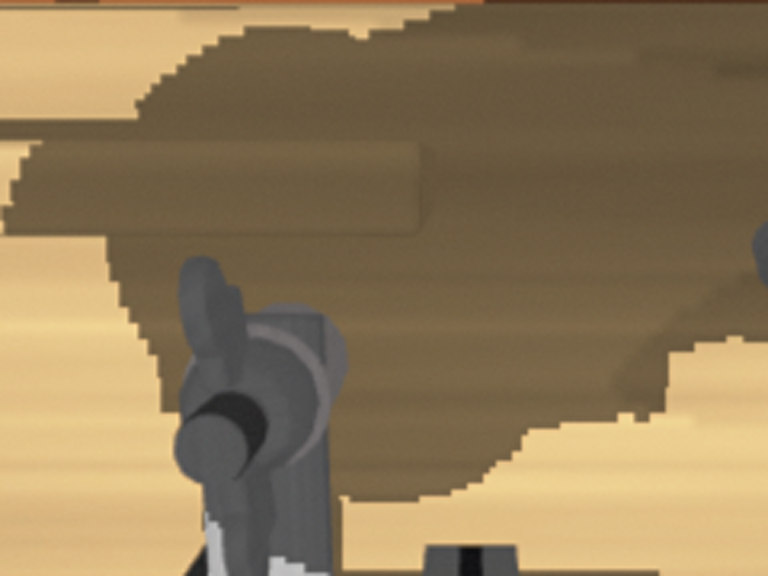

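The wing is at about +5°, leaving about 25°. This time I'll push closer in and slightly lower.

```bash
python3 -m handwheel '[[0,0,36,0,0],[0,0,36,0,0],[0,-12,36,0,0],[0,-20,36,0,0],[0,-25,36,0,0],[0,-27,36,0,0],[0,-27,36,0,0]]';python3 -m handwheel '[[0,-2,0,0,0],[0,-2,0,0,0]]';python3 -m handwheel '[[0,-2,0,0,0],[0,-2,0,0,0]]'; python3 -m handwheel '[[0,-2,0,0,0],[0,-2,0,0,0]]'
```

```text
clock: 12.65
eef_pos: [0.5457, -0.0284, 0.082]
orientation: [-0.501, 0.501, 0.499, -0.499]
ft_force: [-0.5, 0.5, 0.6]
width: -0.0002
clock: 12.85
eef_pos: [0.5455, -0.03, 0.0815]
orientation: [-0.501, 0.501, 0.499, -0.499]
ft_force: [0.9, 1.2, 1.1]
width: -0.0
clock: 13.05
eef_pos: [0.5454, -0.0321, 0.0814]
orientation: [-0.501, 0.501, 0.499, -0.499]
ft_force: [-0.1, 0.4, 0.7]
width: 0.0002
clock: 13.25
eef_pos: [0.5453, -0.0341, 0.0812]
orientation: [0.501, -0.501, -0.499, 0.499]
ft_force: [0.6, 2.3, 0.6]
width: 0.0007
```

```bash
python3 -m handwheel '[[0,-2,0,0,0],[0,-2,0,0,0]]'|sed -n 2,4p;python3 -m handwheel '[[0,-2,0,0,0],[0,-2,0,0,0]]'|sed -n 2,4p; python3 -m handwheel '[[0,-2,0,0,0],[0,-2,0,0,0]]'|sed -n 2,4p
```

```text
eef_pos: [0.5453, -0.0354, 0.0812]
orientation: [0.501, -0.5, -0.5, 0.499]
ft_force: [-0.5, 5.1, 1.1]
eef_pos: [0.5454, -0.0366, 0.0814]
orientation: [0.501, -0.5, -0.5, 0.498]
ft_force: [-1.1, 6.9, 3.9]
eef_pos: [0.5455, -0.0372, 0.0815]
orientation: [0.502, -0.5, -0.501, 0.498]
ft_force: [-2.2, 13.2, 4.4]
```

The force climbs to 13 N with no further motion, so the nut is on its hard stop. I'll back off, lift clear and check.

```bash
python3 -m handwheel '[[0,10,0,0,0],[0,28,0,0,0],[0,35,-36,0,0],[0,35,-60,0,0],[0,35,-60,0,0],[0,35,-60,0,0]]'
python3 - <<'E'
from workcell import env
import cv2
from h import *
c=env.camera("wrist");s=env.state();st=jig((-.03,0,0))
print((s["eef_pos"]-st).round(4),s["ft_force"])
f=3;x0,y0=110,60
for d in(-20,-10,0,10):
  r=np.radians(d);print(d,[((proj(c,st+[k*.031*np.cos(r),k*.031*np.sin(r),.085])-[x0,y0])*f).round() for k in(1,-1)])
print("stud",((proj(c,st+[0,0,.098])-[x0,y0])*f).round())
cv2.imwrite("pics/w8.png",cv2.resize(c["image"][y0:y0+200,x0:x0+260],None,fx=f,fy=f,interpolation=cv2.INTER_CUBIC))
E
```

```text
clock: 14.45
eef_pos: [0.5453, -0.0052, 0.1413]
orientation: [-0.501, 0.501, 0.499, -0.499]
ft_force: [0.1, 0.6, 0.9]
width: -0.0002
[0.0177 0.0407 0.1405] [ 0.1199035   0.36374581 -0.07187327]
-20 [array([214., 501.]), array([299., 235.])]
-10 [array([238., 506.]), array([273., 228.])]
0 [array([263., 508.]), array([247., 226.])]
10 [array([287., 506.]), array([221., 228.])]
stud [243. 388.]
```

View pics/w8.png

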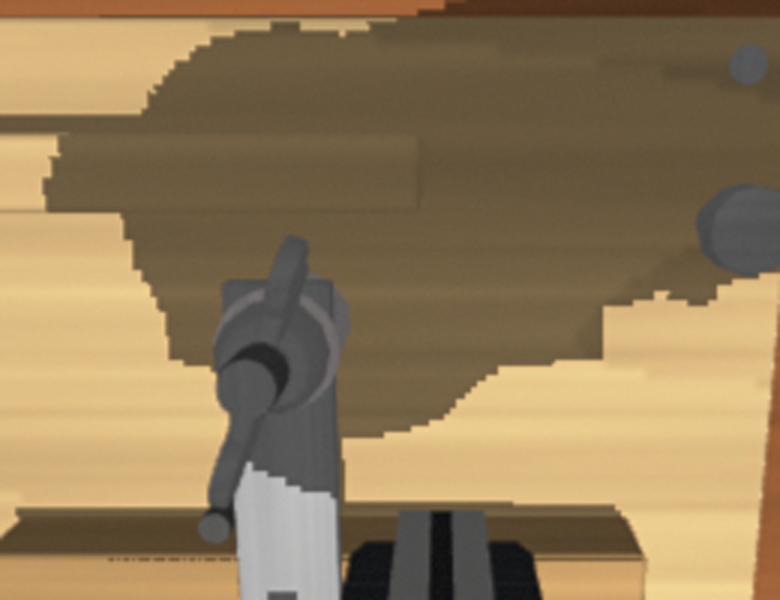

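The wing ends are at (296,238) and (215,500), which matches the prediction for −20°, the fully-down angle. The strap lies along +x against the pin, which is at (214,525), and the batten is in place. Handing in.

```bash
python3 -c "
from workcell import env
env.sign_off();print(env.state()['clock'],env.state()['ft_force'])"
```

```text
the job is handed in; nothing more can be done
the job is handed in; nothing more can be done
```

The strap is home against its stop pin and the wing nut is fully down. I handed the job in at about 14.5 s; sign-off gives no verdict, so the result below rests on my own checks.

**What I did:** I pushed the strap home by its post with closed fingers, from about 1.1 rad open. At the stop the force rose to 6 N. I then turned the nut from about 8.3 rad with one short stroke, two half-turn strokes and two closing strokes, all on the open +x side.

**Last checks:**
- **Nut:** The force climbed to 13 N with the nut turning no further. The wing ends in the last picture match the fully-down angle (0.35 rad clockwise of the jig's +x).
- **Strap and batten:** The strap lies along +x beside its pin. The batten looks in place by eye; I did not measure how far it might have moved.
- **Robot:** The fingers are clear of everything, with the tip at about 141 mm height and forces near zero.

**What went wrong:** On the first closing stroke the fingertip rode up the rounded outer end of a wing, with about 7 N and roughly 6 mm of deflection. I lifted off and repeated the stroke closer to the stud and slightly lower.

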